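# Put the puzzle pieces back in their trays

### The job

Tidy up the maths corner: put the two bent steel bars into the blue tray, the two wooden tiles into the plywood tray and the lime-green hexagon into the white tray. Set every piece down (no dropping or throwing), so that it ends lying flat on the floor of its tray, the same side up as it lies now, with nothing on top of anything else or up on a rim. Leave the pencil pot and the wooden puzzle board standing where they are.

Things in the scene. Friction and masses are not known exactly. Their poses are not given: they have to be found in the camera images.
- bar_u: Steel bar, 12 mm round, bent into a U and lying flat (12 mm high). The straight base runs along its x, 82 mm long overall; from both ends of the base (x = -35 and +35 mm, centre lines) a leg runs towards its +y, ending 38 mm from the base's centre line. Origin: under the middle of the base, on the underside; z up. Good to grip across the base at the origin, fingers closing along its y. About 0.12 kg.
- bar_z: Steel bar, 12 mm round, bent into a square-cornered Z and lying flat (12 mm high). The middle part runs along its x, 82 mm long overall; at x = +35 mm a leg runs towards +y, at x = -35 mm a leg runs towards -y, each ending 34 mm from the middle part's centre line. Origin: under the middle of the piece, on the underside; z up. Good to grip across the middle part at the origin, fingers closing along its y. About 0.11 kg.
- tile_square: Square tile of brown wood, 45 x 45 mm, 18 mm high (the top 4 mm is a raised pillow inset 6 mm all round, so grip the lower 14 mm). Origin: centre of its underside; x and y along the sides, z up. About 30 g.
- tile_long: Oblong tile of brown wood, 70 mm along its x, 35 mm along its y, 18 mm high (the top 4 mm is a raised pillow inset 6 mm all round, so grip the lower 14 mm). Origin: centre of its underside; z up. About 35 g.
- hexagon: Lime-green plastic six-sided counter, 40 mm across flats, 18 mm high. Origin: centre of its underside; z up; two of its flats face along its +y and -y. About 30 g.
- tray_blue: Blue plastic open tray, fixed to the table: outside 150 mm along its x, 190 mm along its y, 30 mm high; walls and floor 6 mm thick, so the inner floor is 138 x 178 mm and lies 6 mm above the origin. Origin: centre of its underside, on the table; z up. Home of the two bent steel bars.
- tray_wood: Pale plywood open tray, fixed to the table: outside 150 mm along its x, 190 mm along its y, 30 mm high; walls and floor 6 mm thick, so the inner floor is 138 x 178 mm and lies 6 mm above the origin. Origin: centre of its underside, on the table; z up. Home of the two wooden tiles.
- tray_white: White plastic open tray, fixed to the table: outside 150 mm along its x, 190 mm along its y, 30 mm high; walls and floor 6 mm thick, so the inner floor is 138 x 178 mm and lies 6 mm above the origin. Origin: centre of its underside, on the table; z up. Home of the lime-green hexagon.
- pencil_pot: Bystander: black round pot, 76 mm across and 100 mm high, with three pens in it that reach to 150 mm. Loose. Origin: centre of its underside; z up.
- puzzle_board: Bystander: pale wooden puzzle board, 130 x 130 mm, 28 mm high, with a rim and nine small square pads (3 x 3) fixed in it. Loose. Origin: centre of its underside; z up.

How it is judged:
By the outcome, as a careful person would: the job done as asked, in the order asked, and still so for the second after the job is handed in, with the robot touching nothing.
It also fails if it takes over 120 s, if anything falls off the work surface, if the arm or the gripper's body presses on something with over 40 N, if the wrist force passes 120 N, or if a joint passes its speed limit or range.

### The arm

A 6-joint arm with a two-finger parallel gripper is mounted at the origin on the work surface. World frame = base frame: x ahead of the robot, y to its left, z up, the work surface at z = 0. Lengths are in m, angles in rad, forces in N, time in s.
With the tool pointing down it reaches from about 0.35 to 0.975 m from the base axis. Payload 17.4 kg.
Tool frame: the origin (TCP) lies where the fingers leave the gripper's body, on its centre line; the fingertips stand tcp_to_tips ahead of it and the grasp point (between the pads) lies 54 mm ahead of it (tcp_to_tips is the distance from the TCP to the fingertips, in m); z points along the fingers, y is the line along which they close (so a half turn about z gives the same grasp; the last joint's range is limited). The gripper opens to 85 mm and grips with 20 to 120 N. Pads are 22 mm wide; open, the fingers measure 114 mm over their backs; the gripper's body (76 mm by 85 mm) begins 54 mm behind the grasp point. The pads swing forward as they close: fully open they stand 13 mm farther back than shut.
Start: joints at [-1.273, 0.116, 1.442, -0, 1.584, -0.038], TCP at [0.222, -0.637, 0.304] pointing down, gripper open.
Joint ranges: [-2.83, 2.83], [-0.83, 2.19], [0.07, 2.5], [-1.14, 4.28], [0.01, 3], [-2.97, 2.97]. Speed limits (rad/s): [1.89, 1.89, 2.22, 3.14, 3.14, 3.14].

### API

Orientations are given as a unit quaternion [w, x, y, z].
In Python, from cell import sense, read_camera, camera_model, job_done, tcp_to_tips gives the robot as it stands.
- The arm moves only by the shell command python3 -m handwheel 'ROWS' [OPENING] [FORCE]. ROWS is JSON, a list of rows, each a list of 6 numbers: the shift along the tool's x, y, z in m, then the turn, a rotation vector about the tool's x, y, z in degrees. A call has 1 to 8 rows; each row is the pose to reach, as a shift and turn from the pose commanded when the call began, along the tool's axes at that moment; what a row does not reach only later rows make up. A row lasts 1/8 s, in which the tool goes at most 62.5 mm and 10.7 degrees, less where a joint would pass 70% of its speed; a pose out of reach is approached as far as the arm can. A call with a gripper value outside its range is refused whole. OPENING is the opening, from 0 (shut) to 1 (fully open), set as the call begins (- or left out, the last holds). The fingers move at their own pace and stop on an object; FORCE is the grip in N (left out, the last holds). Time passes only in rows, so rows that repeat a pose let the fingers close. It gives the time, the measured TCP pose, the force, the opening and the grip force at its end, in the units of the state.
- sense(): the state, without advancing time (a new reading comes with each control period).
- read_camera(name): name is "side" or "top"; returns the picture (480x640x3 uint8, red, green, blue); there is no depth.
- camera_model(name): a dict with "K" (3x3 intrinsics, pixels), "R" (3x3) and "t" (3): a world point X has camera coordinates R X + t. Camera axes: x right, y down, z forward; pixel columns grow to the right and rows downward; lengths in m; the calibration is good to about 2 mm. A picture is of the moment at which its call begins. camera_model takes no time and is no camera call.
- job_done(): hands the job in; it is judged then, once.
The state is a dict: "t": time; "joint_positions": joint angles; "dq": joint speeds; "joint_efforts": joint torques, N m; "ee_pos": TCP position; "orientation": TCP orientation; "ft_force": force on the tool from outside, world axes, zero at the start; "wrist_torque": the same for the moment, N m; "width": opening from 0.0 (shut) to 1.0 (fully open); "finger_force": force on a finger pad.
Only numpy, scipy, OpenCV 4.12 (cv2) and the standard library are available. Lean on these libraries where they do the work, as an engineer would, in place of code of your own. Each camera call takes 0.05 s, during which the arm holds its last target. There are 200 camera calls.

## Working session

There is one attempt and no reset: what is moved stays moved. The work goes in short steps, Python scripts to look and compute and a shell command to move; the robot and the scene stay as the last step left them, time stands still between calls to the robot, and variables do not carry over. Pictures are saved under pics/ and viewed, at most 14 in all, crops included, and the job is handed in when it is done.

```bash
ls; mkdir -p pics; python3 - <<'E'
from cell import *
import cv2
print(tcp_to_tips); s=sense(); print({k:(s[k]) for k in s})
for n in ("top","side"):
    im=read_camera(n); cv2.imwrite(f"pics/{n}0.png",im[:,:,::-1]); m=camera_model(n); print(n,m)
E
```

```text
pics
0.0726
{'t': 0.0, 'joint_positions': array([-1.27281711e+00,  1.16487612e-01,  1.44227723e+00,  2.40561894e-05,
        1.58401149e+00, -3.77940792e-02]), 'dq': array([-0.00070978,  0.00128911, -0.00052672,  0.00093693, -0.00119692,
       -0.00137447]), 'joint_efforts': array([-1.11305726e-04, -7.31993794e+01, -6.32506227e+01, -7.39266943e-05,
        6.32554074e-03,  3.75176967e-06]), 'ee_pos': array([ 0.22237943, -0.63719784,  0.3031536 ]), 'orientation': array([-5.88396046e-04,  9.85939909e-01,  1.67099207e-01, -6.48510876e-05]), 'ft_force': array([-0.27369758, -0.53487758,  0.20096313]), 'wrist_torque': array([ 0.03579382, -0.00411501, -0.00484349]), 'finger_force': 0.0, 'width': 0.9979130480432413}
top {'K': array([[465.60950547,   0.        , 312.75351218],
       [  0.        , 465.60950547, 245.56233864],
       [  0.        ,   0.        ,   1.        ]]), 'R': array([[ 0.03539657, -0.99935931, -0.00529716],
       [-0.97669106, -0.03346983, -0.21202439],
       [ 0.21171126,  0.01267863, -0.97725002]]), 't': array([-0.09437656,  0.55113343,  1.15463546])}
side {'K': array([[604.49726516,   0.        , 321.96712967],
       [  0.        , 604.49726516, 237.47300831],
       [  0.        ,   0.        ,   1.        ]]), 'R': array([[-0.7891109 , -0.61407094, -0.01486137],
       [-0.34599239,  0.46434772, -0.81527324],
       [ 0.50753645, -0.63819908, -0.57888572]]), 't': array([0.40045753, 0.28078702, 0.95684527])}
```

View pics/top0.png

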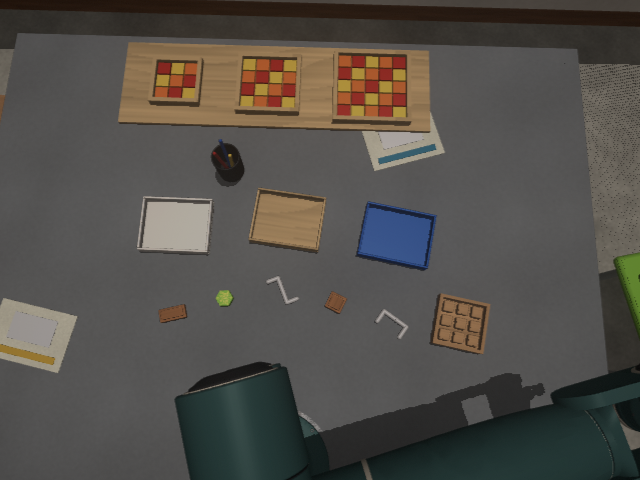

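View pics/side0.png

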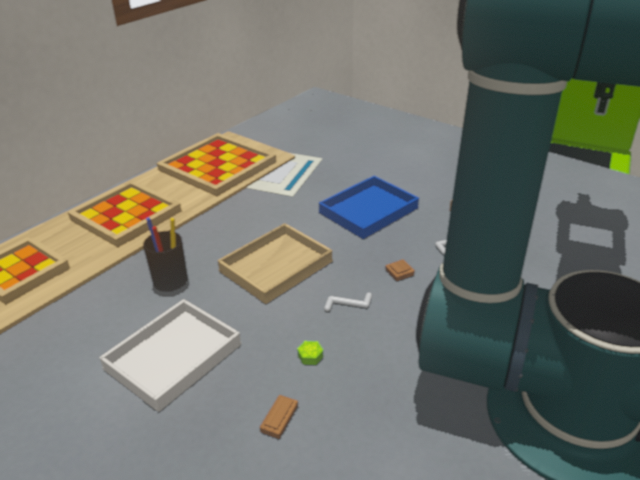

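The top view shows all the targets. U-bar at about (392,323), Z-bar (283,290), square tile (336,302), long tile (173,313) and hexagon (224,298). The trays are white (176,225), plywood (288,220) and blue (397,236), with the pot at (228,163) and the puzzle board at (461,323). The side view agrees, but the arm partly hides the U-bar.

```bash
cat > h.py <<'E'
import numpy as np, cv2
from cell import *
from scipy.spatial.transform import Rotation as Rn
def ray(name,uv,z):
    m=camera_model(name); R,t=m["R"],m["t"]; c=-R.T@t
    uv=np.atleast_2d(np.asarray(uv,float)); d=(np.c_[uv,np.ones(len(uv))]@np.linalg.inv(m["K"]).T)@R
    return (c+d*((z-c[2])/d[:,2])[:,None])[:,:2]
# name: roi centre, half size, mask on (B,G,R floats), height
ROI=dict(bar_u=(392,323,24),bar_z=(283,290,24),tile_square=(336,302,17),tile_long=(173,313,22),hexagon=(224,298,16),
 tray_white=(176,225,45),tray_wood=(288,220,45),tray_blue=(397,236,45),board=(461,323,36),pot=(228,163,30))
def mask(im,n,roi=None):
    x,y,h=roi or ROI[n]; b=cv2.cvtColor(im,cv2.COLOR_RGB2HSV).astype(int); H,S,V=b[...,0],b[...,1],b[...,2]
    if n in("bar_u","bar_z"): m=(V>125)&(S<60)
    elif n=="tray_white": m=(V>125)&(S<60)
    elif n=="tray_blue": m=(S>120)&(H>95)&(H<130)
    elif n=="hexagon": m=(S>120)&(H>28)&(H<60)
    elif n=="pot": m=(V<60)
    else: m=(S>70)&(H<28)
    k=np.zeros(m.shape,np.uint8); k[y-h:y+h,x-h:x+h]=m[y-h:y+h,x-h:x+h]
    c=max(cv2.findContours(k,cv2.RETR_EXTERNAL,cv2.CHAIN_APPROX_NONE)[0],key=cv2.contourArea)
    o=np.zeros_like(k); cv2.drawContours(o,[c],-1,1,-1); return o&k
def pts(im,n,z,cam="top",roi=None):
    v,u=np.nonzero(mask(im,n,roi)); return ray(cam,np.c_[u,v],z)
def rect(P):
    (c,s,a)=cv2.minAreaRect((P*1000).astype(np.float32)); return np.round(c,1),np.round(s,1),round(a,1)
def go(xyz,yaw,tilt=0):
    """shift/turn from the present (measured) pose to TCP xyz, tool down, tool y (closing) along world angle yaw deg (mod 180)"""
    s=sense(); q=s["orientation"]; R0=Rn.from_quat(np.r_[q[1:],q[0]])
    best=None
    for k in (0,180):
        a=np.radians(yaw+k); y=np.array([np.cos(a),np.sin(a),0]); z=np.array([0,0,-1.]); x=np.cross(y,z)
        rv=(R0.inv()*Rn.from_matrix(np.c_[x,y,z])).as_rotvec(degrees=True)
        if best is None or np.linalg.norm(rv)<np.linalg.norm(best): best=rv
    sh=R0.inv().apply(np.array(xyz)-s["ee_pos"]); print("shift",np.round(sh,4),"turn",np.round(best,1),"q6",s["joint_positions"][5])
E
python3 - <<'E'
from h import *
im=cv2.imread("pics/top0.png")[:,:,::-1].copy()
Z=dict(bar_u=.006,bar_z=.006,tile_square=.012,tile_long=.012,hexagon=.012,tray_white=.03,tray_wood=.03,tray_blue=.03,board=.028,pot=.1)
for n in ROI:
    P=pts(im,n,Z[n]); print(n,len(P),P.mean(0).round(4),*rect(P), "r",np.linalg.norm(P.mean(0)).round(3))
tiles=[]
for n in ROI:
    x,y,h=ROI[n]
    if h<25:
        c=im[y-25:y+25,x-25:x+25].copy(); c2=c.copy(); c2[mask(im,n)[y-25:y+25,x-25:x+25]>0]=(255,0,255)
        tiles.append(np.vstack([cv2.resize(k,(160,160),interpolation=0) for k in(c,c2)]))
cv2.imwrite("pics/m.png",np.hstack(tiles)[:,:,::-1])
E
```

```text
bar_u 159 [ 0.3696 -0.2927] [ 364.1 -288.9] [77.7 39.1] 55.7 r 0.471
bar_z 154 [0.4429 0.0029] [443.1   3.4] [92.2 32.6] 44.6 r 0.443
tile_square 299 [ 0.4137 -0.1395] [ 413.5 -139.7] [44.9 45. ] 65.3 r 0.437
tile_long 374 [0.3694 0.2885] [369.4 288.5] [35.9 71.1] 15.0 r 0.469
hexagon 209 [0.4147 0.1548] [415.6 155.3] [39.7 42.7] 2.0 r 0.443
tray_white 3125 [0.6009 0.2947] [605.2 300.6] [186.9 140.9] 89.7 r 0.669
tray_wood 3882 [ 0.6306 -0.0031] [631.6  -2.9] [190.2 154.9] 83.3 r 0.631
tray_blue 3898 [ 0.5962 -0.2988] [ 597.8 -298. ] [188.8 154.3] 79.8 r 0.667
board 2726 [ 0.3691 -0.4618] [ 370.  -461.7] [135.9 131.7] 79.4 r 0.591
pot 1020 [0.755  0.1555] [758.5 156.3] [126.   76.1] 19.9 r 0.771
```

View pics/m.png

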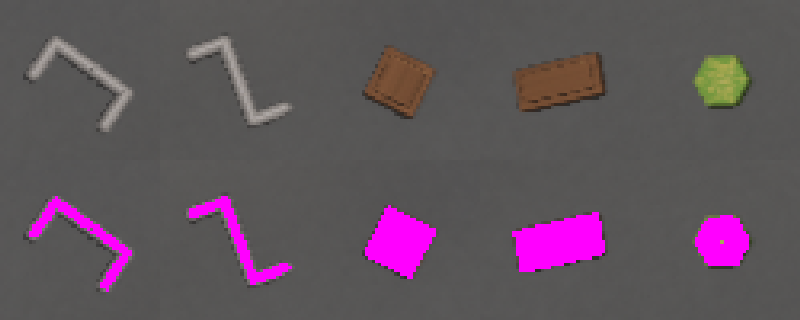

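Sizes agree with the given ones: square 44.9 × 45, long tile 35.9 × 71, trays about 190 × 154. From the crops, the U's legs point down-left (+y at about 146°), and the Z's middle part runs at about 18°. I'll refine both angles and then move.

```bash
python3 - <<'E'
from h import *
im=cv2.imread("pics/top0.png")[:,:,::-1].copy()
def mid(P,c,a,half=.025):
    for _ in range(4):
        d=np.array([np.cos(a),np.sin(a)]); q=P-c; l=q@d; w=q@np.array([-d[1],d[0]])
        k=(abs(l)<half)&(abs(w)<.009); vx,vy,x,y=cv2.fitLine((P[k]*1000).astype(np.float32),cv2.DIST_L2,0,.01,.01).ravel()
        a=np.arctan(vy/vx); n=np.array([-np.sin(a),np.cos(a)]); c=c+n*(np.array([x,y])/1000-c).dot(n)
    return c.round(4),np.degrees(a).round(1)
print("u",mid(pts(im,"bar_u",.006),np.array([.3773,-.2979]),np.radians(55.7)))
print("z",mid(pts(im,"bar_z",.006),np.array([.4429,.0029]),np.radians(18)))
go([.377,-.298,.20],145.7)
E
```

```text
u (array([ 0.377 , -0.2977]), np.float32(55.7))
z (array([0.4429, 0.0029]), np.float32(22.9))
shift [ 0.2578 -0.2692  0.1035] turn [ -0.1  -0.  -36.5] q6 -0.0377926039995656
```

```bash
python3 -m handwheel '[[0.043,-0.045,0.017,0,0,-6],[0.086,-0.090,0.034,0,0,-12],[0.129,-0.135,0.052,0,0,-18],[0.172,-0.180,0.069,0,0,-24],[0.215,-0.224,0.086,0,0,-30],[0.258,-0.269,0.1035,0,0,-36.5],[0.258,-0.269,0.1035,0,0,-36.5],[0.258,-0.269,0.1035,0,0,-36.5]]' 1 60; python3 -c "
from h import *
go([.377,-.298,.0746],145.7)
cv2.imwrite('pics/a.png',read_camera('top')[:,:,::-1])"
```

```text
t: 1.1
ee_pos: [0.3775, -0.298, 0.2004]
orientation: [0.0, 0.884, 0.468, -0.0]
ft_force: [-0.6, -0.7, 0.7]
width: 1.0
finger_force: 0.0
shift [-0.0002 -0.0005  0.1258] turn [-0.   0.   0.1] q6 -0.12383035702775129
```

```bash
python3 -m handwheel '[[0,0,0.03,0,0,0],[0,0,0.06,0,0,0],[0,0,0.09,0,0,0],[0,0,0.11,0,0,0],[0,0,0.12,0,0,0],[0,0,0.125,0,0,0],[0,0,0.125,0,0,0]]' 1 60; python3 -m handwheel '[[0,0,0,0,0,0],[0,0,0,0,0,0],[0,0,0,0,0,0],[0,0,0,0,0,0],[0,0,0,0,0,0],[0,0,0,0,0,0],[0,0,0,0,0,0]]' 0 60
```

```text
t: 2.02
ee_pos: [0.3774, -0.2988, 0.0758]
orientation: [0.0, 0.884, 0.467, 0.0]
ft_force: [0.6, -0.3, 0.0]
width: 0.998
finger_force: 0.0
t: 2.9
ee_pos: [0.3775, -0.2984, 0.0757]
orientation: [0.0, 0.884, 0.467, 0.0]
ft_force: [-0.1, 2.2, 6.2]
width: 0.109
finger_force: 58.7
```

```bash
python3 -m handwheel '[[0,0,-0.01,0,0,0],[0,0,-0.03,0,0,0],[0,0,-0.06,0,0,0],[0,0,-0.09,0,0,0],[0,0,-0.09,0,0,0]]'; python3 -c "
from h import *
print(sense()['width'],sense()['ft_force'])
go([.603,-.2636,.165],79.8)"
```

```text
t: 3.52
ee_pos: [0.3779, -0.2988, 0.168]
orientation: [0.002, 0.884, 0.468, 0.001]
ft_force: [1.0, -0.5, -1.5]
width: 0.107
finger_force: 58.8
0.10652289725940618 [ 1.00227186 -0.52821715 -1.47136637]
shift [0.1558 0.1662 0.0036] turn [ 0.2 -0.1 65.9] q6 -0.12405775822440188
```

```bash
python3 -m handwheel '[[0.02,0.021,0,0,0,8],[0.042,0.045,0,0,0,17],[0.065,0.07,0,0,0,26],[0.09,0.097,0,0,0,35],[0.115,0.123,0,0,0,44],[0.135,0.145,0,0,0,53],[0.15,0.16,0,0,0,60],[0.156,0.166,0.0035,0,0,66]]'; python3 -m handwheel '[[0,0,0,0,0,0],[0,0,0,0,0,0]]'; python3 -c "
from h import *
cv2.imwrite('pics/b.png',read_camera('top')[:,:,::-1])
print(sense()['width'])
go([.603,-.2636,.0822],79.8)"
```

```text
t: 4.53
ee_pos: [0.6031, -0.2624, 0.1607]
orientation: [-0.0, 0.996, -0.091, -0.001]
ft_force: [0.2, -0.0, -1.6]
width: 0.108
finger_force: 58.8
t: 4.78
ee_pos: [0.6019, -0.2628, 0.1614]
orientation: [-0.0, 0.996, -0.088, -0.0]
ft_force: [0.1, 0.2, -1.4]
width: 0.11
finger_force: 58.8
0.10564942901045048
shift [0.0012 0.0005 0.0795] turn [-0.  0.  0.] q6 1.2974141340732153
```

View pics/b.png

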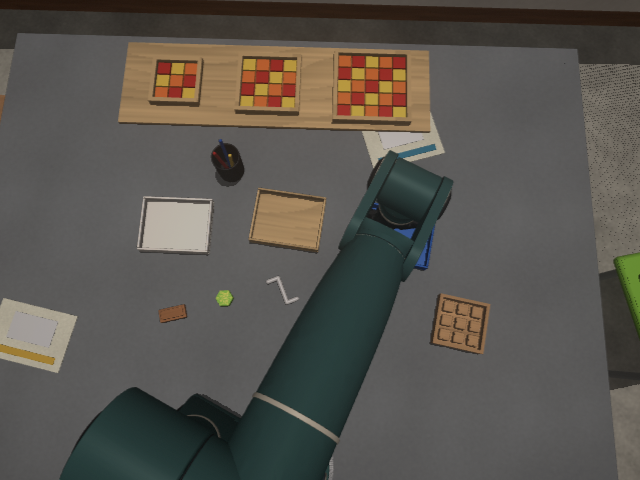

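The arm hides the bar from above, and the measured weight of 1.5 N says it's held. I'll check from the side.

```bash
python3 -m handwheel '[[0.001,0,0.03,0,0,0],[0.001,0,0.05,0,0,0],[0.001,0,0.065,0,0,0],[0.001,0,0.065,0,0,0]]'; python3 -c "
from h import *
im=read_camera('side');cv2.imwrite('pics/c.png',cv2.resize(im[80:300,230:500,::-1],None,fx=2.6,fy=2.6))
go([.603,-.2636,.0822],79.8)"
```

```text
t: 5.32
ee_pos: [0.6029, -0.2629, 0.0958]
orientation: [-0.0, 0.996, -0.089, -0.001]
ft_force: [0.1, -0.6, -0.5]
width: 0.104
finger_force: 58.8
shift [-0.0002  0.0006  0.0147] turn [-0.   0.  -0.1] q6 1.2997893839647072
```

View pics/c.png

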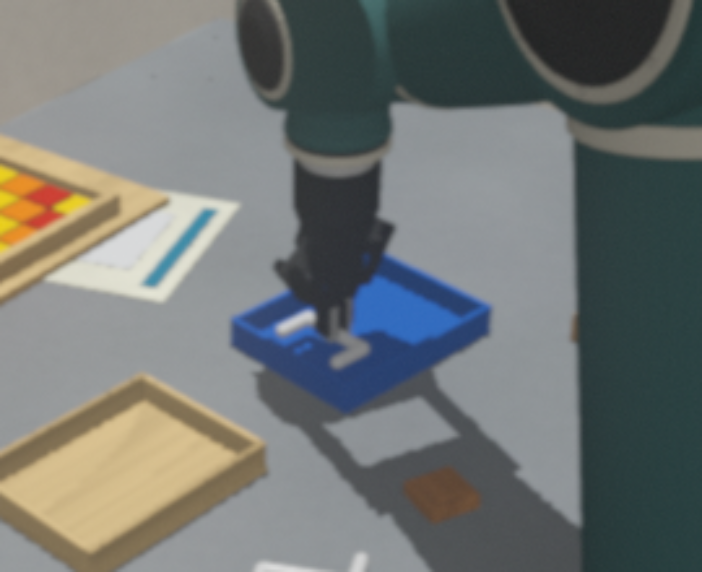

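The bar is held level inside the blue tray, with its legs towards the near-left wall at about crop (310,325) and (345,360). Now I'll lower it gently.

```bash
python3 -m handwheel '[[0,0,0.006,0,0,0],[0,0,0.010,0,0,0],[0,0,0.0125,0,0,0],[0,0,0.0135,0,0,0],[0,0,0.0135,0,0,0]]'
```

```text
t: 6.0
ee_pos: [0.6034, -0.263, 0.0834]
orientation: [0.0, 0.996, -0.089, 0.0]
ft_force: [-0.1, 0.1, -1.1]
width: 0.107
finger_force: 58.8
```

```bash
python3 -m handwheel '[[0,0,0.0005,0,0,0],[0,0,0.001,0,0,0],[0,0,0.001,0,0,0]]';python3 -m handwheel '[[0,0,0.0005,0,0,0],[0,0,0.0005,0,0,0]]'
```

```text
t: 6.38
ee_pos: [0.6033, -0.263, 0.0824]
orientation: [0.0, 0.996, -0.089, -0.0]
ft_force: [0.5, 0.7, -0.6]
width: 0.107
finger_force: 58.8
t: 6.62
ee_pos: [0.6034, -0.263, 0.0819]
orientation: [-0.0, 0.996, -0.089, -0.0]
ft_force: [0.5, 0.4, -2.3]
width: 0.106
finger_force: 58.8
```

```bash
python3 -m handwheel '[[0,0,0.0005,0,0,0],[0,0,0.0005,0,0,0]]';python3 -m handwheel '[[0,0,0.0005,0,0,0],[0,0,0.0005,0,0,0]]';python3 -m handwheel '[[0,0,0.0004,0,0,0],[0,0,0.0004,0,0,0]]'
```

```text
t: 6.88
ee_pos: [0.6034, -0.263, 0.0817]
orientation: [0.0, 0.996, -0.089, 0.0]
ft_force: [-2.8, 1.7, 3.5]
width: 0.108
finger_force: 59.3
t: 7.12
ee_pos: [0.6034, -0.263, 0.0817]
orientation: [0.0, 0.996, -0.089, 0.0]
ft_force: [-5.7, 1.4, 9.2]
width: 0.099
finger_force: 60.1
t: 7.38
ee_pos: [0.6034, -0.263, 0.0816]
orientation: [0.0, 0.996, -0.089, 0.0]
ft_force: [-7.8, 2.7, 13.6]
width: 0.11
finger_force: 60.4
```

```bash
python3 -m handwheel '[[0,0,-0.001,0,0,0],[0,0,-0.001,0,0,0],[0,0,-0.001,0,0,0],[0,0,-0.001,0,0,0]]' 0.35; python3 -m handwheel '[[0,0,-0.01,0,0,0],[0,0,-0.03,0,0,0],[0,0,-0.08,0,0,0],[0,0,-0.11,0,0,0],[0,0,-0.11,0,0,0]]'; python3 -c "
from h import *
go([.443,.003,.19],112.9)"
```

```text
t: 7.88
ee_pos: [0.6033, -0.263, 0.0813]
orientation: [-0.0, 0.996, -0.089, -0.0]
ft_force: [0.3, -0.8, 0.2]
width: 0.346
finger_force: 0.0
t: 8.5
ee_pos: [0.6042, -0.2634, 0.1963]
orientation: [0.001, 0.996, -0.089, 0.003]
ft_force: [1.1, 0.4, 0.4]
width: 0.351
finger_force: 0.0
shift [-0.2061 -0.2335  0.0047] turn [  0.2  -0.3 -33.2] q6 1.3000568705109516
```

```bash
python3 -m handwheel '[[-0.03,-0.035,0,0,0,-5],[-0.065,-0.073,0,0,0,-10],[-0.1,-0.115,0,0,0,-16],[-0.135,-0.155,0,0,0,-22],[-0.17,-0.192,0,0,0,-28],[-0.195,-0.22,0,0,0,-33],[-0.206,-0.2335,0.0047,0,0,-33],[-0.206,-0.2335,0.0047,0,0,-33]]' 1;python3 -m handwheel '[[0,0,0,0,0,0],[0,0,0,0,0,0]]'; python3 -c "
from h import *
im=read_camera('top');cv2.imwrite('pics/d.png',cv2.resize(im[180:360,230:470,::-1],None,fx=3,fy=3))
go([.443,.003,.0750],112.9)"
```

```text
t: 9.5
ee_pos: [0.4421, 0.0038, 0.1866]
orientation: [0.0, 0.98, 0.197, -0.0]
ft_force: [0.7, -0.6, -0.1]
width: 0.999
finger_force: 0.0
t: 9.75
ee_pos: [0.4427, 0.0027, 0.1867]
orientation: [-0.0, 0.981, 0.196, -0.0]
ft_force: [0.1, 0.1, -0.1]
width: 1.0
finger_force: 0.0
shift [ 0.0005 -0.      0.1117] turn [-0.   0.  -0.2] q6 1.1240384777324115
```

View pics/d.png

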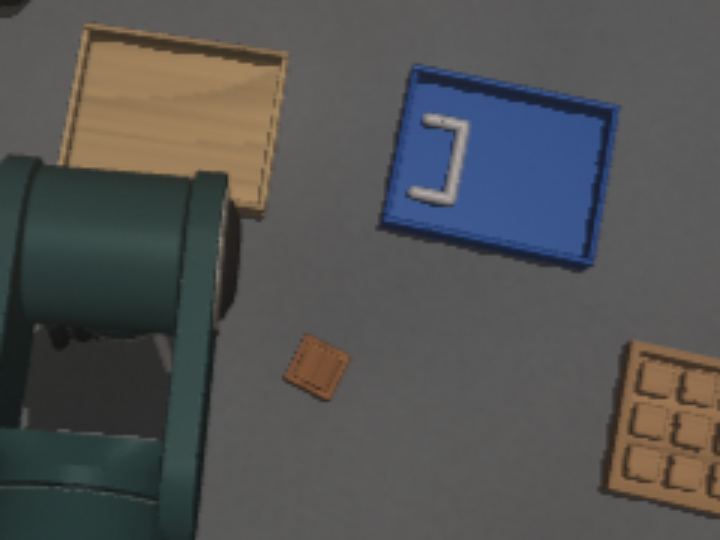

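The U-bar lies flat in the left third of the blue tray, at about crop (450,160), clear of the walls. Next is the Z-bar.

```bash
python3 -m handwheel '[[0,0,0.03,0,0,0],[0,0,0.06,0,0,0],[0,0,0.09,0,0,0],[0,0,0.105,0,0,0],[0,0,0.111,0,0,0],[0,0,0.111,0,0,0]]' 1 60; python3 -m handwheel '[[0,0,0,0,0,0],[0,0,0,0,0,0],[0,0,0,0,0,0],[0,0,0,0,0,0],[0,0,0,0,0,0],[0,0,0,0,0,0],[0,0,0,0,0,0]]' 0 60; python3 -m handwheel '[[0,0,-0.01,0,0,0],[0,0,-0.03,0,0,0],[0,0,-0.06,0,0,0],[0,0,-0.09,0,0,0],[0,0,-0.09,0,0,0],[0,0,-0.09,0,0,0]]';  python3 -c "
from h import *
print(np.array([.597,-.298])-.04*np.array([.177,.984]))
go([.590,-.337,.165],79.8)"
```

```text
t: 10.55
ee_pos: [0.4426, 0.0033, 0.0763]
orientation: [0.0, 0.98, 0.197, 0.0]
ft_force: [0.5, -0.5, 0.3]
width: 0.998
finger_force: 0.0
t: 11.42
ee_pos: [0.4424, 0.0034, 0.0762]
orientation: [0.0, 0.98, 0.197, 0.0]
ft_force: [-1.9, 0.1, 6.1]
width: 0.108
finger_force: 58.7
t: 12.18
ee_pos: [0.442, 0.0035, 0.1652]
orientation: [-0.0, 0.98, 0.197, -0.0]
ft_force: [-0.0, 0.0, -1.6]
width: 0.103
finger_force: 58.7
[ 0.58992 -0.33736]
shift [4.900e-03 3.713e-01 1.000e-04] turn [-0.   0.  32.9] q6 1.124015860375331
```

```bash
python3 -m handwheel '[[0.001,0.04,0,0,0,4],[0.002,0.095,0,0,0,9],[0.003,0.15,0,0,0,14],[0.004,0.205,0,0,0,19],[0.005,0.26,0,0,0,24],[0.005,0.315,0,0,0,29],[0.005,0.355,0,0,0,32],[0.005,0.371,0,0,0,33]]'; python3 -m handwheel '[[0,0,0,0,0,0],[0,0,0,0,0,0]]'; python3 -m handwheel '[[0,0,0.03,0,0,0],[0,0,0.05,0,0,0],[0,0,0.065,0,0,0],[0,0,0.065,0,0,0]]'; python3 -c "
from h import *
im=read_camera('side');cv2.imwrite('pics/e.png',cv2.resize(im[80:300,230:500,::-1],None,fx=2.6,fy=2.6))
go([.590,-.337,.0825],79.8)"
```

```text
t: 13.18
ee_pos: [0.5902, -0.3384, 0.1636]
orientation: [-0.001, 0.996, -0.091, -0.001]
ft_force: [0.1, 0.4, -2.1]
width: 0.111
finger_force: 58.9
t: 13.42
ee_pos: [0.5899, -0.3357, 0.1654]
orientation: [-0.0, 0.996, -0.089, -0.0]
ft_force: [0.7, 1.3, -1.2]
width: 0.106
finger_force: 58.9
t: 13.92
ee_pos: [0.5899, -0.3363, 0.0997]
orientation: [-0.0, 0.996, -0.089, -0.001]
ft_force: [0.8, 0.5, -1.1]
width: 0.101
finger_force: 58.9
shift [-0.0002  0.0004  0.0183] turn [-0.  0. -0.] q6 1.1938210187346199
```

View pics/e.png

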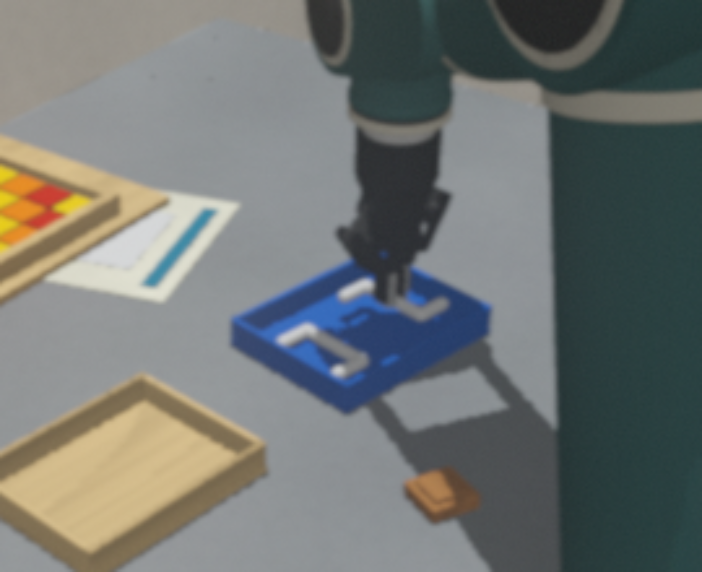

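The Z-bar is level, with its legs clear of the U-bar (crop (325,345)). I'll lower it to contact at about 0.0822.

```bash
python3 -m handwheel '[[0,0,0.008,0,0,0],[0,0,0.013,0,0,0],[0,0,0.0165,0,0,0],[0,0,0.0165,0,0,0]]';python3 -m handwheel '[[0,0,0.0005,0,0,0],[0,0,0.0005,0,0,0]]';python3 -m handwheel '[[0,0,0.0005,0,0,0],[0,0,0.0005,0,0,0]]';python3 -m handwheel '[[0,0,0.0004,0,0,0],[0,0,0.0004,0,0,0]]'
```

```text
t: 14.48
ee_pos: [0.5902, -0.3367, 0.084]
orientation: [-0.0, 0.996, -0.089, -0.0]
ft_force: [0.0, -0.2, -1.8]
width: 0.105
finger_force: 58.9
t: 14.72
ee_pos: [0.5903, -0.3368, 0.0839]
orientation: [0.0, 0.996, -0.089, 0.0]
ft_force: [1.4, 0.3, -1.1]
width: 0.106
finger_force: 58.9
t: 14.98
ee_pos: [0.5903, -0.3368, 0.0833]
orientation: [-0.0, 0.996, -0.089, -0.0]
ft_force: [-1.1, 0.9, -1.5]
width: 0.104
finger_force: 58.9
t: 15.22
ee_pos: [0.5903, -0.3368, 0.0829]
orientation: [-0.0, 0.996, -0.089, -0.0]
ft_force: [-0.2, 0.4, -1.5]
width: 0.105
finger_force: 58.9
```

```bash
python3 -m handwheel '[[0,0,0.0005,0,0,0],[0,0,0.0005,0,0,0]]';python3 -m handwheel '[[0,0,0.0004,0,0,0],[0,0,0.0004,0,0,0]]';python3 -m handwheel '[[0,0,0.0003,0,0,0],[0,0,0.0003,0,0,0]]'
```

```text
t: 15.48
ee_pos: [0.5903, -0.3368, 0.0823]
orientation: [-0.0, 0.996, -0.089, -0.0]
ft_force: [0.1, 0.2, -2.1]
width: 0.104
finger_force: 58.9
t: 15.72
ee_pos: [0.5903, -0.3368, 0.0822]
orientation: [0.0, 0.996, -0.089, 0.0]
ft_force: [-1.9, 0.0, 1.8]
width: 0.107
finger_force: 59.0
t: 15.98
ee_pos: [0.5903, -0.3368, 0.0822]
orientation: [0.0, 0.996, -0.089, 0.0]
ft_force: [-2.5, 1.3, 4.7]
width: 0.102
finger_force: 59.4
```

```bash
python3 -m handwheel '[[0,0,-0.001,0,0,0],[0,0,-0.001,0,0,0],[0,0,-0.001,0,0,0],[0,0,-0.001,0,0,0]]' 0.35; python3 -m handwheel '[[0,0,-0.01,0,0,0],[0,0,-0.03,0,0,0],[0,0,-0.08,0,0,0],[0,0,-0.11,0,0,0],[0,0,-0.11,0,0,0]]'; python3 -c "
from h import *
go([.414,-.1395,.19],65.3)"
```

```text
t: 16.48
ee_pos: [0.5903, -0.3368, 0.0826]
orientation: [-0.0, 0.996, -0.089, -0.0]
ft_force: [0.1, 0.6, -0.3]
width: 0.352
finger_force: 0.0
t: 17.1
ee_pos: [0.5911, -0.3373, 0.1975]
orientation: [0.001, 0.996, -0.089, 0.003]
ft_force: [0.0, -0.0, -0.2]
width: 0.347
finger_force: 0.0
shift [-0.2095 -0.1631  0.006 ] turn [ 0.1 -0.3 14.4] q6 1.193856926158914
```

```bash
python3 -m handwheel '[[-0.03,-0.023,0,0,0,2],[-0.07,-0.054,0,0,0,5],[-0.11,-0.086,0,0,0,8],[-0.15,-0.117,0,0,0,11],[-0.185,-0.144,0,0,0,14],[-0.2095,-0.163,0.006,0,0,14.4],[-0.2095,-0.163,0.006,0,0,14.4],[-0.2095,-0.163,0.006,0,0,14.4]]' 1; python3 -c "
from h import *
im=read_camera('top');cv2.imwrite('pics/f.png',im[:,:,::-1])
P=pts(im,'tile_long',.012);print(rect(P))
go([.414,-.1395,.0755],65.3)"
```

```text
t: 18.1
ee_pos: [0.4135, -0.1393, 0.1871]
orientation: [0.0, 0.977, -0.213, 0.0]
ft_force: [-0.2, -0.7, 0.2]
width: 1.001
finger_force: 0.0
(array([369.4, 288.5]), array([35.9, 71.1]), 15.0)
shift [ 0.0003 -0.0002  0.1115] turn [ 0. -0.  0.] q6 1.6175121915006905
```

View pics/f.png

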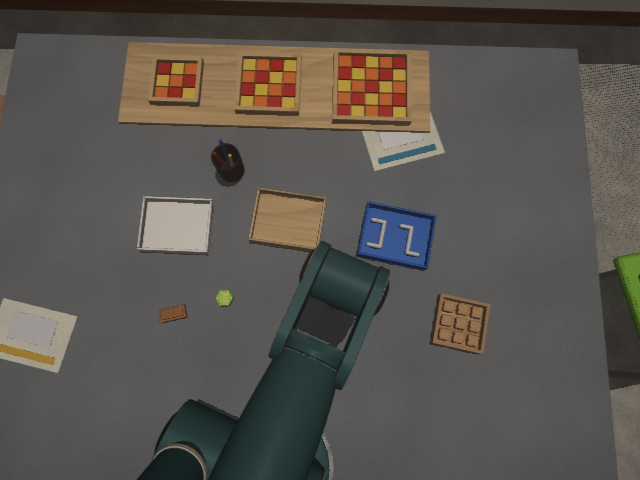

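Both bars lie apart in the blue tray, at about (377,235) and (410,240). Now the square tile.

```bash
python3 -m handwheel '[[0,0,0.03,0,0,0],[0,0,0.06,0,0,0],[0,0,0.09,0,0,0],[0,0,0.107,0,0,0],[0,0,0.113,0,0,0],[0,0,0.113,0,0,0]]' 1 40; python3 -m handwheel '[[0,0,0,0,0,0],[0,0,0,0,0,0],[0,0,0,0,0,0],[0,0,0,0,0,0],[0,0,0,0,0,0],[0,0,0,0,0,0]]' 0 40; python3 -m handwheel '[[0,0,-0.01,0,0,0],[0,0,-0.03,0,0,0],[0,0,-0.06,0,0,0],[0,0,-0.09,0,0,0],[0,0,-0.09,0,0,0],[0,0,-0.09,0,0,0]]';  python3 -c "
from h import *
p=np.array([.631,-.003])-.042*np.array([.117,.993]);print(p)
go([*p,.165],83.3)"
```

```text
t: 18.9
ee_pos: [0.4135, -0.1393, 0.0741]
orientation: [-0.0, 0.977, -0.214, 0.0]
ft_force: [0.2, 0.4, 1.3]
width: 1.003
finger_force: 0.0
t: 19.65
ee_pos: [0.4135, -0.1392, 0.0746]
orientation: [0.0, 0.977, -0.214, 0.001]
ft_force: [-0.6, 0.1, 5.9]
width: 0.513
finger_force: 41.4
t: 20.4
ee_pos: [0.413, -0.139, 0.1636]
orientation: [0.0, 0.977, -0.214, -0.0]
ft_force: [-0.3, 0.3, -1.4]
width: 0.513
finger_force: 40.8
[ 0.626086 -0.044706]
shift [ 0.1543 -0.1746 -0.0014] turn [  0.   0. -18.] q6 1.6179593024630137
```

```bash
python3 -m handwheel '[[0.025,-0.028,0,0,0,-3],[0.055,-0.062,0,0,0,-6],[0.085,-0.096,0,0,0,-10],[0.115,-0.13,0,0,0,-14],[0.14,-0.16,0,0,0,-17],[0.1543,-0.1746,0,0,0,-18],[0.1543,-0.1746,0,0,0,-18],[0.1543,-0.1746,0,0,0,-18]]';  python3 -m handwheel '[[0,0,0.03,0,0,0],[0,0,0.05,0,0,0],[0,0,0.065,0,0,0],[0,0,0.065,0,0,0]]'; python3 -c "
from h import *
im=read_camera('side');cv2.imwrite('pics/g.png',cv2.resize(im[150:340,200:430,::-1],None,fx=3,fy=3))
go([.626,-.0447,.082],83.3)"
```

```text
t: 21.4
ee_pos: [0.6255, -0.045, 0.1629]
orientation: [-0.0, 0.998, -0.058, -0.001]
ft_force: [-0.4, 0.5, -0.0]
width: 0.519
finger_force: 40.8
t: 21.9
ee_pos: [0.6257, -0.0449, 0.0976]
orientation: [-0.0, 0.998, -0.058, -0.001]
ft_force: [0.5, 0.7, -0.3]
width: 0.511
finger_force: 40.8
shift [-0.0002 -0.0001  0.0167] turn [0. 0. 0.] q6 1.5750565404038388
```

View pics/g.png

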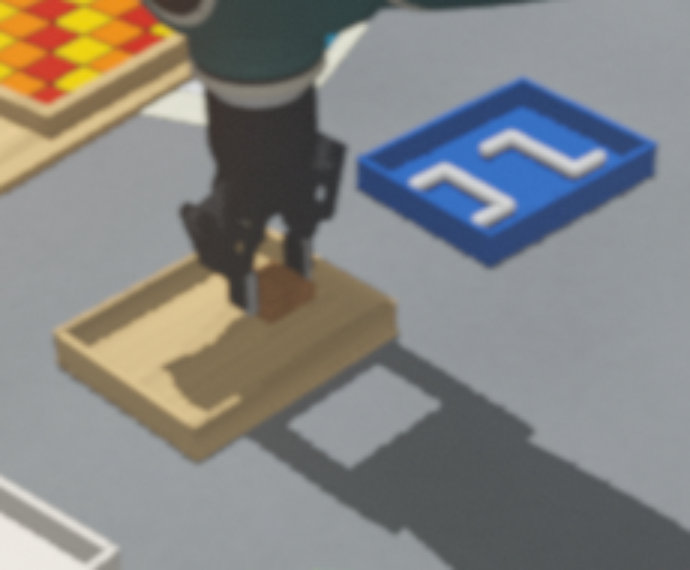

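The tile is level between the pads (crop (285,285)), and both bars lie flat. I'll lower it.

```bash
python3 -m handwheel '[[0,0,0.008,0,0,0],[0,0,0.013,0,0,0],[0,0,0.0155,0,0,0],[0,0,0.0155,0,0,0]]';for i in 1 2; do :; done; python3 -m handwheel '[[0,0,0.0005,0,0,0],[0,0,0.0005,0,0,0]]';python3 -m handwheel '[[0,0,0.0005,0,0,0],[0,0,0.0005,0,0,0]]';python3 -m handwheel '[[0,0,0.0005,0,0,0],[0,0,0.0005,0,0,0]]'
```

```text
t: 22.45
ee_pos: [0.6262, -0.0447, 0.0831]
orientation: [-0.0, 0.998, -0.058, -0.0]
ft_force: [-0.0, 0.0, -0.7]
width: 0.514
finger_force: 40.8
t: 22.7
ee_pos: [0.6263, -0.0448, 0.0828]
orientation: [-0.0, 0.998, -0.058, 0.0]
ft_force: [-0.5, 0.4, -0.7]
width: 0.511
finger_force: 40.8
t: 22.95
ee_pos: [0.6262, -0.0448, 0.0822]
orientation: [-0.0, 0.998, -0.058, -0.0]
ft_force: [-0.3, 0.3, -0.5]
width: 0.513
finger_force: 40.8
t: 23.2
ee_pos: [0.6262, -0.0448, 0.0816]
orientation: [-0.0, 0.998, -0.058, -0.0]
ft_force: [-0.7, 0.5, -0.2]
width: 0.519
finger_force: 40.8
```

```bash
python3 -m handwheel '[[0,0,0.0005,0,0,0],[0,0,0.0005,0,0,0]]';python3 -m handwheel '[[0,0,0.0004,0,0,0],[0,0,0.0004,0,0,0]]';python3 -m handwheel '[[0,0,0.0003,0,0,0],[0,0,0.0003,0,0,0]]';python3 -m handwheel '[[0,0,0.0003,0,0,0],[0,0,0.0003,0,0,0]]'
```

```text
t: 23.45
ee_pos: [0.6262, -0.0448, 0.0812]
orientation: [-0.0, 0.998, -0.058, -0.0]
ft_force: [-0.4, 0.5, -0.9]
width: 0.51
finger_force: 40.8
t: 23.7
ee_pos: [0.6262, -0.0448, 0.0808]
orientation: [-0.0, 0.998, -0.058, -0.0]
ft_force: [-0.2, 0.9, -1.2]
width: 0.513
finger_force: 40.8
t: 23.95
ee_pos: [0.6262, -0.0448, 0.0806]
orientation: [0.0, 0.998, -0.058, 0.0]
ft_force: [-0.9, 0.8, 1.3]
width: 0.513
finger_force: 41.0
t: 24.2
ee_pos: [0.6263, -0.0448, 0.0806]
orientation: [0.0, 0.998, -0.058, 0.0]
ft_force: [-4.1, 0.4, 5.2]
width: 0.512
finger_force: 41.5
```

```bash
python3 -m handwheel '[[0,0,-0.001,0,0,0],[0,0,-0.001,0,0,0],[0,0,-0.001,0,0,0],[0,0,-0.001,0,0,0]]' 0.65; python3 -m handwheel '[[0,0,-0.01,0,0,0],[0,0,-0.03,0,0,0],[0,0,-0.08,0,0,0],[0,0,-0.11,0,0,0],[0,0,-0.11,0,0,0]]'; python3 -c "
from h import *
go([.3694,.2885,.19],15)"
```

```text
t: 24.7
ee_pos: [0.6262, -0.0448, 0.0811]
orientation: [-0.0, 0.998, -0.058, -0.0]
ft_force: [0.1, 0.2, 0.5]
width: 0.651
finger_force: 0.0
t: 25.32
ee_pos: [0.6272, -0.0449, 0.1958]
orientation: [0.0, 0.998, -0.058, 0.003]
ft_force: [0.0, -0.5, -0.1]
width: 0.648
finger_force: 0.0
shift [-0.2947 -0.3012  0.0041] turn [-0.2 -0.3 68.3] q6 1.5750712756885712
```

Joint 6 would leave its range with a +68° turn, so I'll take the other half turn (−111.7°), spread over two calls.

```bash
python3 -m handwheel '[[-0.03,-0.03,0,0,0,-8],[-0.07,-0.072,0,0,0,-16],[-0.11,-0.113,0,0,0,-24],[-0.15,-0.154,0,0,0,-32],[-0.19,-0.195,0,0,0,-40],[-0.23,-0.236,0,0,0,-48],[-0.27,-0.276,0,0,0,-55],[-0.295,-0.301,0.004,0,0,-62]]' 1; python3 -c "
from h import *
go([.3694,.2885,.19],15)"
```

```text
t: 26.32
ee_pos: [0.3665, 0.2899, 0.1877]
orientation: [-0.0, 0.884, 0.467, 0.0]
ft_force: [-0.2, -0.2, -0.2]
width: 1.001
finger_force: 0.0
shift [ 0.0005  0.0032 -0.0023] turn [  0.   -0.  -49.4] q6 1.214042211338253
```

```bash
python3 -m handwheel '[[0,0,0,0,0,-9],[0,0,0,0,0,-18],[0,0.001,0,0,0,-27],[0,0.001,0,0,0,-36],[0,0.001,0,0,0,-45],[0,0.001,0,0,0,-49.4],[0,0.001,0,0,0,-49.4]]' 1; python3 -c "
from h import *
go([.3694,.2885,.0745],15)
im=read_camera('top');P=pts(im,'hexagon',.012);print(P.mean(0),rect(P))
P=pts(im,'tile_square',.018,roi=(308,226,20)) if 0 else 0"
```

```text
t: 27.2
ee_pos: [0.3688, 0.2877, 0.1872]
orientation: [-0.0, 0.611, 0.792, -0.0]
ft_force: [0.5, -0.8, -0.4]
width: 1.002
finger_force: 0.0
shift [0.0006 0.0008 0.1127] turn [-0.   0.  -0.3] q6 0.35124574293229394
[0.41473909 0.15483916] (array([415.6, 155.3]), array([39.7, 42.7]), 2.0)
```

```bash
python3 -m handwheel '[[0,0.001,0.03,0,0,0],[0,0.001,0.06,0,0,0],[0,0.001,0.09,0,0,0],[0,0.001,0.107,0,0,0],[0,0.001,0.112,0,0,0],[0,0.001,0.112,0,0,0]]' 1 40; python3 -m handwheel '[[0,0,0,0,0,0],[0,0,0,0,0,0],[0,0,0,0,0,0],[0,0,0,0,0,0],[0,0,0,0,0,0],[0,0,0,0,0,0]]' 0 40; python3 -m handwheel '[[0,0,-0.01,0,0,0],[0,0,-0.03,0,0,0],[0,0,-0.06,0,0,0],[0,0,-0.09,0,0,0],[0,0,-0.09,0,0,0],[0,0,-0.09,0,0,0]]';  python3 -c "
from h import *
go([.636,.0417,.165],83.3)"
```

```text
t: 28.0
ee_pos: [0.3702, 0.2883, 0.0758]
orientation: [0.0, 0.611, 0.792, 0.0]
ft_force: [-0.2, -1.1, 0.9]
width: 0.997
finger_force: 0.0
t: 28.75
ee_pos: [0.3702, 0.2883, 0.0759]
orientation: [0.0, 0.611, 0.792, 0.0]
ft_force: [-1.3, 0.2, 6.3]
width: 0.401
finger_force: 40.5
t: 29.5
ee_pos: [0.3697, 0.2879, 0.1648]
orientation: [-0.0, 0.611, 0.792, -0.0]
ft_force: [-0.1, -0.3, -0.5]
width: 0.395
finger_force: 39.9
shift [-3.059e-01  1.949e-01 -2.000e-04] turn [ -0.   -0.  -68.6] q6 0.35001526949024314
```

```bash
python3 -m handwheel '[[-0.03,0.019,0,0,0,-8],[-0.07,0.045,0,0,0,-17],[-0.115,0.073,0,0,0,-26],[-0.16,0.102,0,0,0,-35],[-0.205,0.131,0,0,0,-44],[-0.25,0.159,0,0,0,-53],[-0.285,0.182,0,0,0,-61],[-0.306,0.195,0,0,0,-68.6]]'; python3 -m handwheel '[[0,0,0,0,0,0],[0,0,0,0,0,0]]'; python3 -m handwheel '[[0,0,0.03,0,0,0],[0,0,0.05,0,0,0],[0,0,0.065,0,0,0],[0,0,0.065,0,0,0]]'; python3 -c "
from h import *
im=read_camera('side');cv2.imwrite('pics/i.png',cv2.resize(im[150:340,200:430,::-1],None,fx=3,fy=3))
go([.636,.0417,.082],83.3)"
```

```text
t: 30.5
ee_pos: [0.6371, 0.0402, 0.1634]
orientation: [-0.001, 0.056, 0.998, -0.0]
ft_force: [0.3, 0.5, -0.5]
width: 0.395
finger_force: 39.9
t: 30.75
ee_pos: [0.6357, 0.0421, 0.1642]
orientation: [-0.001, 0.059, 0.998, 0.0]
ft_force: [-0.2, 0.3, -0.1]
width: 0.397
finger_force: 39.9
t: 31.25
ee_pos: [0.6358, 0.042, 0.0991]
orientation: [-0.001, 0.058, 0.998, -0.0]
ft_force: [0.7, 0.6, 0.1]
width: 0.396
finger_force: 39.9
shift [ 0.0003 -0.0003  0.0182] turn [-0. -0.  0.] q6 -1.428691820836792
```

View pics/i.png

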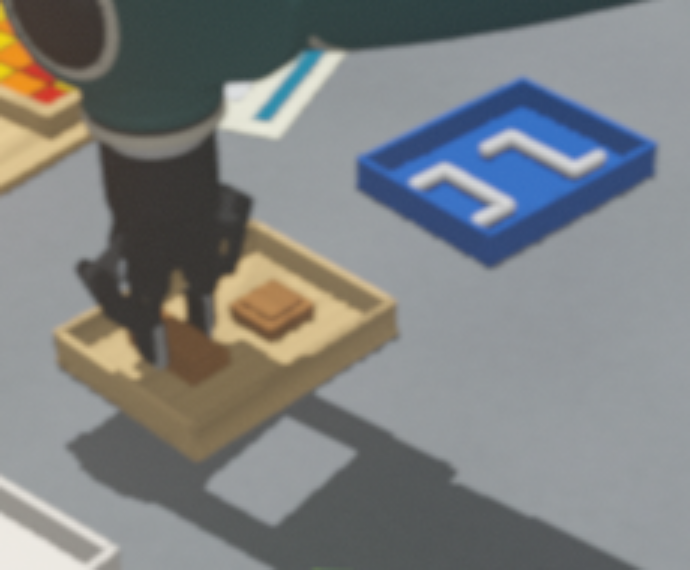

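The square tile lies flat (crop (272,308)), and the long tile is held level beside it (crop (200,350)). I'll lower it.

```bash
python3 -m handwheel '[[0,0,0.008,0,0,0],[0,0,0.013,0,0,0],[0,0,0.0165,0,0,0],[0,0,0.0165,0,0,0]]'; python3 -m handwheel '[[0,0,0.0006,0,0,0],[0,0,0.0006,0,0,0]]';python3 -m handwheel '[[0,0,0.0005,0,0,0],[0,0,0.0005,0,0,0]]';python3 -m handwheel '[[0,0,0.0004,0,0,0],[0,0,0.0004,0,0,0]]'
```

```text
t: 31.8
ee_pos: [0.6363, 0.0418, 0.0834]
orientation: [-0.0, 0.058, 0.998, -0.0]
ft_force: [-0.2, -0.7, -0.8]
width: 0.391
finger_force: 39.9
t: 32.05
ee_pos: [0.6364, 0.0418, 0.0832]
orientation: [0.0, 0.058, 0.998, 0.0]
ft_force: [-0.0, -0.3, -0.8]
width: 0.396
finger_force: 39.9
t: 32.3
ee_pos: [0.6364, 0.0418, 0.0826]
orientation: [0.0, 0.058, 0.998, 0.0]
ft_force: [0.2, 0.1, -0.4]
width: 0.394
finger_force: 39.9
t: 32.55
ee_pos: [0.6364, 0.0418, 0.0822]
orientation: [-0.0, 0.058, 0.998, 0.0]
ft_force: [-0.1, -0.7, 0.5]
width: 0.398
finger_force: 39.9
```

```bash
python3 -m handwheel '[[0,0,0.0004,0,0,0],[0,0,0.0004,0,0,0]]';python3 -m handwheel '[[0,0,0.0003,0,0,0],[0,0,0.0003,0,0,0]]';python3 -m handwheel '[[0,0,0.0003,0,0,0],[0,0,0.0003,0,0,0]]'
```

```text
t: 32.8
ee_pos: [0.6364, 0.0418, 0.0819]
orientation: [0.0, 0.058, 0.998, 0.0]
ft_force: [-0.2, -0.4, -0.4]
width: 0.393
finger_force: 40.0
t: 33.05
ee_pos: [0.6364, 0.0418, 0.0819]
orientation: [0.0, 0.058, 0.998, 0.0]
ft_force: [-2.6, 0.5, 5.0]
width: 0.396
finger_force: 40.5
t: 33.3
ee_pos: [0.6364, 0.0418, 0.0818]
orientation: [0.0, 0.058, 0.998, 0.0]
ft_force: [-3.9, 0.2, 9.2]
width: 0.396
finger_force: 40.9
```

```bash
python3 -m handwheel '[[0,0,-0.001,0,0,0],[0,0,-0.001,0,0,0],[0,0,-0.001,0,0,0],[0,0,-0.001,0,0,0]]' 0.55; python3 -m handwheel '[[0,0,-0.01,0,0,0],[0,0,-0.03,0,0,0],[0,0,-0.08,0,0,0],[0,0,-0.11,0,0,0],[0,0,-0.11,0,0,0]]'; python3 -c "
from h import *
go([.415,.155,.19],2)"
```

```text
t: 33.8
ee_pos: [0.6364, 0.0418, 0.0821]
orientation: [-0.0, 0.058, 0.998, 0.0]
ft_force: [0.4, -0.2, -0.4]
width: 0.549
finger_force: 0.0
t: 34.42
ee_pos: [0.6373, 0.0418, 0.1969]
orientation: [0.003, 0.058, 0.998, 0.0]
ft_force: [0.1, 0.3, -0.6]
width: 0.553
finger_force: 0.0
shift [0.234  0.0867 0.0056] turn [ 0.3  0.2 81.3] q6 -1.4290115555831908
```

```bash
python3 -m handwheel '[[0.02,0.008,0,0,0,10],[0.05,0.018,0,0,0,20],[0.085,0.03,0,0,0,30],[0.12,0.044,0,0,0,40],[0.155,0.057,0,0,0,50],[0.19,0.07,0,0,0,60],[0.22,0.08,0,0,0,70],[0.234,0.087,0.0056,0,0,80]]' 1; python3 -m handwheel '[[0,0,0,0,0,0],[0,0,0,0,0,0]]'; python3 -c "
from h import *
go([.415,.155,.0750],2)
im=read_camera('top');cv2.imwrite('pics/j.png',cv2.resize(im[180:360,120:360,::-1],None,fx=3,fy=3))"
```

```text
t: 35.42
ee_pos: [0.4128, 0.1558, 0.1871]
orientation: [0.0, 0.688, 0.726, 0.0]
ft_force: [-0.3, -0.1, 0.3]
width: 1.003
finger_force: 0.0
t: 35.67
ee_pos: [0.4144, 0.1551, 0.1869]
orientation: [0.0, 0.685, 0.729, 0.0]
ft_force: [-0.2, 0.6, -0.0]
width: 1.0
finger_force: 0.0
shift [-0.0002  0.0006  0.1119] turn [0.  0.  1.6] q6 0.2384337405905159
```

View pics/j.png

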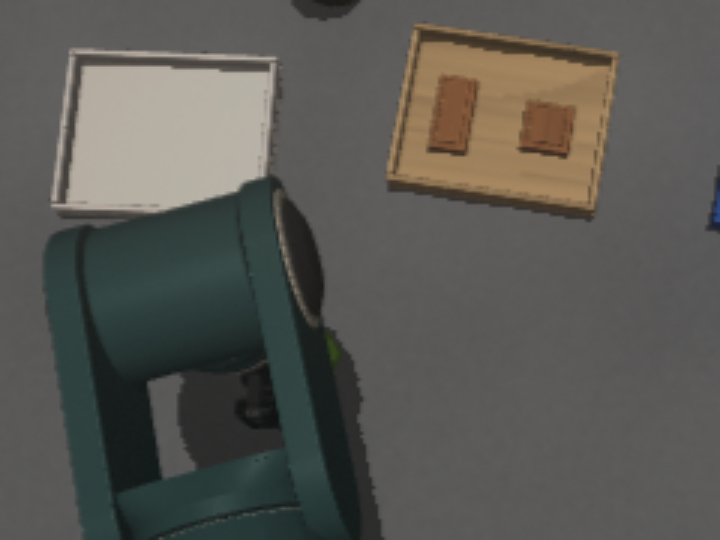

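Both tiles lie apart on the plywood tray's floor, at crop (455,115) and (547,128). Last is the hexagon.

```bash
python3 -m handwheel '[[0,0,0.03,0,0,1.6],[0,0,0.06,0,0,1.6],[0,0,0.09,0,0,1.6],[0,0,0.107,0,0,1.6],[0,0,0.112,0,0,1.6],[0,0,0.112,0,0,1.6]]' 1 40; python3 -m handwheel '[[0,0,0,0,0,0],[0,0,0,0,0,0],[0,0,0,0,0,0],[0,0,0,0,0,0],[0,0,0,0,0,0],[0,0,0,0,0,0]]' 0 40; python3 -m handwheel '[[0,0,-0.01,0,0,0],[0,0,-0.03,0,0,0],[0,0,-0.06,0,0,0],[0,0,-0.09,0,0,0],[0,0,-0.09,0,0,0],[0,0,-0.09,0,0,0]]';  python3 -c "
from h import *
go([.602,.297,.165],2)"
```

```text
t: 36.48
ee_pos: [0.4144, 0.1553, 0.0752]
orientation: [0.0, 0.696, 0.718, 0.0]
ft_force: [-0.7, -0.1, 0.6]
width: 1.003
finger_force: 0.0
t: 37.22
ee_pos: [0.4144, 0.1554, 0.0753]
orientation: [0.0, 0.696, 0.718, 0.0]
ft_force: [-1.3, -0.1, 5.1]
width: 0.462
finger_force: 40.9
t: 37.98
ee_pos: [0.4138, 0.1553, 0.1644]
orientation: [-0.0, 0.696, 0.718, -0.0]
ft_force: [0.3, -0.2, 0.4]
width: 0.46
finger_force: 40.3
shift [ 0.1359  0.1924 -0.0007] turn [-0.   0.  -0.3] q6 0.27085817304585225
```

```bash
python3 -m handwheel '[[0.02,0.028,0,0,0,0],[0.045,0.064,0,0,0,0],[0.07,0.1,0,0,0,0],[0.095,0.135,0,0,0,0],[0.12,0.17,0,0,0,0],[0.136,0.1925,0,0,0,0],[0.136,0.1925,0,0,0,0],[0.136,0.1925,0,0,0,0]]'; python3 -m handwheel '[[0,0,0.03,0,0,0],[0,0,0.05,0,0,0],[0,0,0.065,0,0,0],[0,0,0.065,0,0,0]]'; python3 -c "
from h import *
im=read_camera('side');cv2.imwrite('pics/k.png',cv2.resize(im[240:430,70:300,::-1],None,fx=3,fy=3))
go([.602,.297,.082],2)"
```

```text
t: 38.98
ee_pos: [0.6017, 0.2968, 0.1635]
orientation: [-0.0, 0.696, 0.718, -0.001]
ft_force: [0.1, 0.7, -0.1]
width: 0.456
finger_force: 40.4
t: 39.48
ee_pos: [0.6018, 0.2968, 0.0985]
orientation: [-0.0, 0.696, 0.718, -0.001]
ft_force: [-0.1, -0.2, -0.3]
width: 0.456
finger_force: 40.4
shift [-0.     -0.0002  0.0176] turn [-0.   0.  -0.3] q6 0.3898895724154368
```

View pics/k.png

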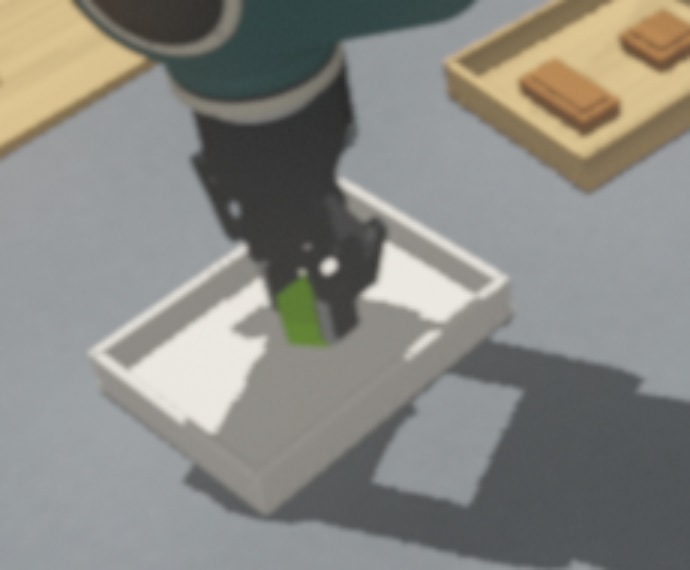

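The hexagon is over the middle of the white tray (crop (305,315)). I'll lower it to contact at about 0.0813.

```bash
python3 -m handwheel '[[0,0,0.008,0,0,0],[0,0,0.013,0,0,0],[0,0,0.0168,0,0,0],[0,0,0.0168,0,0,0]]'; python3 -m handwheel '[[0,0,0.0005,0,0,0],[0,0,0.0005,0,0,0]]';python3 -m handwheel '[[0,0,0.0004,0,0,0],[0,0,0.0004,0,0,0]]';python3 -m handwheel '[[0,0,0.0004,0,0,0],[0,0,0.0004,0,0,0]]'
```

```text
t: 40.02
ee_pos: [0.6022, 0.2971, 0.0825]
orientation: [-0.0, 0.696, 0.718, -0.0]
ft_force: [-0.3, -1.0, -0.5]
width: 0.455
finger_force: 40.4
t: 40.28
ee_pos: [0.6024, 0.2972, 0.0825]
orientation: [0.0, 0.696, 0.718, 0.0]
ft_force: [-0.7, -0.2, -0.7]
width: 0.46
finger_force: 40.4
t: 40.52
ee_pos: [0.6023, 0.2971, 0.0819]
orientation: [0.0, 0.696, 0.718, 0.0]
ft_force: [-0.1, -0.4, -0.6]
width: 0.453
finger_force: 40.4
t: 40.78
ee_pos: [0.6023, 0.2971, 0.0815]
orientation: [-0.0, 0.696, 0.718, -0.0]
ft_force: [0.9, 0.0, 0.0]
width: 0.454
finger_force: 40.4
```

```bash
python3 -m handwheel '[[0,0,0.0004,0,0,0],[0,0,0.0004,0,0,0]]';python3 -m handwheel '[[0,0,0.0003,0,0,0],[0,0,0.0003,0,0,0]]';python3 -m handwheel '[[0,0,0.0003,0,0,0],[0,0,0.0003,0,0,0]]'
```

```text
t: 41.02
ee_pos: [0.6023, 0.2971, 0.0814]
orientation: [0.0, 0.696, 0.718, 0.0]
ft_force: [-2.4, -0.8, 3.9]
width: 0.458
finger_force: 40.8
t: 41.28
ee_pos: [0.6023, 0.2971, 0.0813]
orientation: [0.0, 0.696, 0.718, 0.0]
ft_force: [-3.8, -1.5, 7.1]
width: 0.456
finger_force: 41.2
t: 41.52
ee_pos: [0.6024, 0.2971, 0.0813]
orientation: [0.0, 0.696, 0.718, 0.0]
ft_force: [-6.1, -2.6, 9.9]
width: 0.461
finger_force: 41.6
```

```bash
python3 -m handwheel '[[0,0,-0.001,0,0,0],[0,0,-0.001,0,0,0],[0,0,-0.001,0,0,0],[0,0,-0.001,0,0,0]]' 0.7; python3 -m handwheel '[[0,0,-0.01,0,0,0],[0,0,-0.03,0,0,0],[0,0,-0.08,0,0,0],[0,0,-0.13,0,0,0],[0,0,-0.15,0,0,0]]'; python3 -m handwheel '[[-0.03,-0.03,0,0,0,0],[-0.07,-0.06,0,0,0,0],[-0.11,-0.09,0,0,0,0],[-0.14,-0.12,0,0,0,0],[-0.17,-0.15,0,0,0,0],[-0.2,-0.18,0,0,0,0],[-0.2,-0.18,0,0,0,0],[-0.2,-0.18,0,0,0,0]]'; python3 -c "
from h import *
im=read_camera('top');a=im[130:370,120:500,::-1]
s=read_camera('side')[130:420,80:440,::-1]
cv2.imwrite('pics/l.png',np.hstack([cv2.resize(a,(440,278)),cv2.resize(s,(345,278))]))
cv2.imwrite('pics/l.png',np.vstack([cv2.resize(a,(475,300)),cv2.copyMakeBorder(cv2.resize(s,(372,300)),0,0,0,103,0)]))
P=pts(im,'board',.028);print(rect(P));P=pts(im,'pot',.1);print(P.mean(0))"
```

```text
t: 42.02
ee_pos: [0.6023, 0.2971, 0.0814]
orientation: [-0.0, 0.696, 0.718, -0.0]
ft_force: [0.1, -0.1, -0.7]
width: 0.695
finger_force: 0.0
t: 42.65
ee_pos: [0.6028, 0.2974, 0.2369]
orientation: [0.001, 0.696, 0.718, 0.003]
ft_force: [-0.3, -0.4, -0.9]
width: 0.702
finger_force: 0.0
t: 43.65
ee_pos: [0.4287, 0.0919, 0.232]
orientation: [0.0, 0.696, 0.718, 0.0]
ft_force: [0.5, 0.7, -0.2]
width: 0.697
finger_force: 0.0
(array([ 370. , -461.7]), array([135.9, 131.7]), 79.4)
[0.75483048 0.15522637]
```

View pics/l.png

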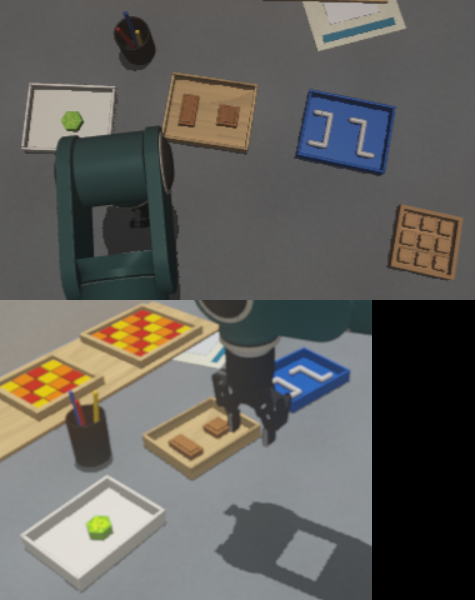

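All five pieces lie flat in their own trays: the hexagon at (72,120), the tiles at (190,110) and (228,116), and the bars at (320,128) and (362,138). The board and pot measure the same positions as at the start, so I'm handing in.

```bash
python3 -c "
from cell import *
print(job_done())"
```

```text
the job is handed in; nothing more can be done
None
```

The job is handed in at about 44 s: both bars lie flat in the blue tray, both tiles in the plywood tray and the hexagon in the white tray, with the pencil pot and puzzle board still where they stood.

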